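# Fit the drive card and hold the recessed reset button

### The job

Move the upright plug-in card from its wooden stand into the slot in the top of the grey controller, pushed fully home, and let go of it. Then take the screwdriver that stands in the wooden block, reach its blade down through the round hole in the controller's top and press the recessed reset button all the way down. Finish while still gripping the screwdriver and holding the button down, with the card still home and the steel bench block and the emery block left where they lie.

Things in the scene. Friction and masses are not known exactly. Their poses are not given: they have to be found in the camera images.
- controller: Fixed grey electronics box with black display, vents and terminal strip on its front (-x) face, 110 mm (x) by 170 mm (y), flat top 75 mm above the table. Origin: centre of the underside; x, y along its sides, z up. In its top are the card slot, centred at x 0, y +40 mm, and the round hole over the reset button, at x 0, y -45 mm.
- slot_floor (a point): Centre of the flat floor of the card slot, 30 mm above the table; axes as the controller's. The slot is 63 mm (along x) by 15 mm (y), straight down 45 mm from the controller's top, with sloping black lead-in lips 8 mm high round its mouth that widen it by about 4 mm on each side.
- hole_mouth (a point): Centre of the round hole, 14 mm in diameter, at the level of the controller's top (75 mm above the table). The bore is straight down.
- button_top (a point): Centre of the top of the white reset button, a round cap 11 mm across at the bottom of the bore; 32 mm below the controller's top when not pressed, 38 mm when fully down.
- reset_button (a joint): Travel of the reset button: 0 up, 0.006 m fully down. Spring: about 1.5 N to start, 4.5 N fully down; it comes up again when let go.
- card: Loose plug-in card, a flat black slab standing upright in the stand: 60 mm (x) by 12 mm (y, its thickness) by 95 mm tall, ribbed near the top, about 0.12 kg. Origin: centre of its lower edge; z up. Either way round is right in the slot. Grip it across its thickness near the top; fully home, its upper 50 mm stand above the controller's top.
- stand: Fixed light wooden stand, 92 mm (x) by 50 mm (y) by 30 mm high, with a slot 63 by 15 mm and 22 mm deep in its middle, along x, in which the card stands (card's lower edge 8 mm above the table). Origin: centre of the underside.
- driver: Loose screwdriver, 148 mm long, 0.04 kg, standing blade down in the tool block with its handle resting on the top. Origin: centre of the handle's end (its top, 154 mm above the table); its own z runs toward the blade, so down. Round handle, up to 17 mm across, from the origin to 74 mm along z; then a straight steel shaft 3.2 mm thick with a 4 mm wide blade, to 148 mm.
- driver_tip (a point): The tip of the screwdriver's blade, 148 mm along its z from its origin.
- tool_block: Fixed brown wooden block, 56 by 56 by 80 mm high, with one upright hole 6 mm in diameter, 77 mm deep, in the middle of its top, in which the screwdriver shaft stands. Origin: centre of the underside.
- anvil: Bystander: loose flat steel bench block lying on the table, 75 by 75 by 20 mm, origin at its underside's centre. Leave alone.
- emery: Bystander: loose brown emery block lying on the table, 53 by 95 by 29 mm, origin at its underside's centre. Leave alone.
There are look-alikes about, which are no part of the job. Of the things like the card, leave any that is pink or purple; of the rest the larger one is meant.

How it is judged:
By the outcome, as a careful person would: the job done as asked, in the order asked, and still so for the second after the job is handed in, while the arm keeps its last pose, push and grip.
It also fails if it takes over 51 s, if anything falls off the work surface, if the arm or the gripper's body presses on something with over 40 N, if the wrist force passes 120 N, or if a joint passes its speed limit or range.

### The arm

A 6-joint arm with a two-finger parallel gripper is mounted at the origin on a cart in front of the work surface, level with it; the furniture and walls round the work are solid. World frame = base frame: x ahead of the robot, y to its left, z up, the work surface at z = 0. Lengths are in m, angles in rad, forces in N, time in s.
With the tool pointing down it reaches from about 0.225 to 0.875 m from the base axis. Payload 3.4 kg.
Tool frame: the origin (TCP) lies at the very end of the fingers, on their centre line; the grasp point (between the pads) lies 19 mm behind it; z points along the fingers, y is the line along which they close (so a half turn about z gives the same grasp; the last joint's range is limited). The gripper opens to 85 mm and grips with 20 to 120 N. Pads are 22 mm wide; open, the fingers measure 114 mm over their backs; the gripper's body (76 mm by 85 mm) begins 54 mm behind the grasp point. The pads swing forward as they close: fully open they stand 13 mm farther back than shut.
Start: joints at [-1.32, 0.276, 1.505, -0, 1.361, -0.121], TCP at [0.209, -0.536, 0.231] pointing down, gripper open.
Joint ranges: [-2.89, 2.89], [-0.75, 2.08], [0.22, 2.7], [-1.18, 4.32], [0.11, 2.71], [-2.7, 2.7]. Speed limits (rad/s): [2.57, 2.57, 3.14, 3.14, 3.14, 3.14].

### API

Orientations are given as a unit quaternion [w, x, y, z].
In Python, from rig import manip, eyes gives the robot as it stands.
- The arm moves only by the tool servo_tool, never from a script. Its argument "series" is text: rows parted by semicolons, each of 7 numbers parted by spaces: the shift along the tool's x, y, z in m, then the turn, a rotation vector about the tool's x, y, z in degrees, then the closure, from 0 (fully open) to 1 (shut). In form: dx dy dz ax ay az fingers; .... A call has 1 to 5 rows; each row is the pose to reach, as a shift and turn from the pose commanded when the call began, along the tool's axes at that moment; what a row does not reach only later rows make up. A row lasts 1/10 s, in which the tool goes at most 50 mm and 8.59 degrees, less where a joint would pass 70% of its speed; a pose out of reach is approached as far as the arm can. A call with a gripper value outside its range is refused whole. The fingers move at their own pace and stop on an object; "squeeze" is the grip in N (left out, the last holds). Time passes only in rows, so rows that repeat a pose let the fingers close. It gives the time, the measured TCP pose, the force, the opening and the grip force at its end, in the units of the state.
- manip.get_state(): the state, without advancing time (a new reading comes with each control period).
- eyes.get_image(name): name is "scene" or "top" or "wrist"; returns the picture (480x640x3 uint8, red, green, blue); there is no depth.
- eyes.camera_info(name): a dict with "fx", "fy", "cx", "cy" (pixels), "eye" and "orientation" of the camera in the world. Camera axes: x right, y down, z forward; pixel columns grow to the right and rows downward; lengths in m; the calibration is good to about 2 mm. A picture is of the moment at which its call begins: read the wrist's pose just before it. camera_info takes no time and is no camera call; for the wrist camera it gives the pose at the moment of the call.
- manip.sign_off(): hands the job in; it is judged then, once.
The state is a dict: "clock": time; "qpos": joint angles; "qd": joint speeds; "effort": joint torques, N m; "position": TCP position; "ee_rot": TCP orientation; "contact_force": force on the tool from outside, world axes, zero at the start; "moment": the same for the moment, N m; "width": finger opening in m; "gripper_force": force on a finger pad.
Only numpy, scipy, OpenCV 4.12 (cv2) and the standard library are available. Lean on these libraries where they do the work, as an engineer would, in place of code of your own. Each camera call takes 0.05 s, during which the arm holds its last target. There are 200 camera calls.

## Working session

There is one attempt and no reset: what is moved stays moved. The work goes in short steps, Python scripts to look and compute and a tool call to move; the robot and the scene stay as the last step left them, time stands still between calls to the robot, and variables do not carry over. Pictures are saved under pics/ and viewed, at most 10 in all, crops included, and the job is handed in when it is done.

Besides the shell and the picture viewer there is one more tool, called after "Request:" as name(argument=value, ...), one argument or row to a line, values as JSON. servo_tool: Moves the arm, as the interface text tells. Its arguments: {"type":"object","properties":{"series":{"type":"string"},"squeeze":{"type":"number"}},"required":["series"]}

```bash
mkdir -p pics; ls; python3 - <<'E'
from rig import manip, eyes
import cv2, numpy as np
print(manip.get_state())
for n in ("scene","top"):
    print(n,eyes.camera_info(n)); cv2.imwrite(f"pics/{n}0.png",eyes.get_image(n)[:,:,::-1])
E
```

```text
pics
{'clock': 0.0, 'qpos': array([-1.31998314e+00,  2.76578295e-01,  1.50614412e+00, -2.46287902e-05,
        1.36072070e+00, -1.21007047e-01]), 'qd': array([-0.00071895, -0.00021494,  0.00126483,  0.00100618, -0.00052509,
        0.00063111]), 'effort': array([ 2.15682358e-04, -4.16777444e+01, -2.45809042e+01, -5.07192010e-05,
        1.11641685e-02,  2.71321605e-07]), 'position': array([ 0.20875119, -0.53518425,  0.23044488]), 'ee_rot': array([-9.22497313e-04,  9.82767533e-01,  1.84843500e-01, -7.20238094e-05]), 'contact_force': array([ 0.18086783,  0.27112667, -0.29529124]), 'moment': array([-0.02098155, -0.01229975,  0.03435511]), 'gripper_force': 0.0, 'width': 0.08520794960292638}
scene {'fx': 485.92165751728135, 'fy': 485.92165751728135, 'cx': 315.0131194132732, 'cy': 241.11380742353947, 'eye': array([ 0.84687415, -0.49145253,  0.988972  ]), 'orientation': array([-0.2946402 ,  0.91106697,  0.27426701, -0.08900412])}
top {'fx': 576.7859182318203, 'fy': 576.7859182318203, 'cx': 321.01651858411753, 'cy': 233.51098843531048, 'eye': array([0.35351164, 0.05435093, 1.36941489]), 'orientation': array([-0.02762477,  0.71413049, -0.69854133,  0.03597956])}
```

View pics/top0.png

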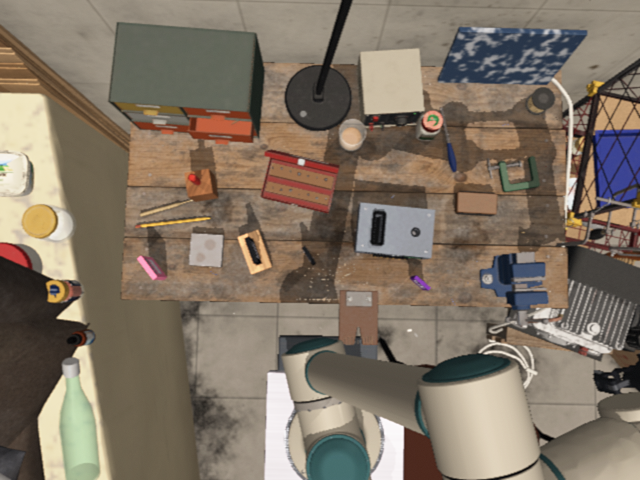

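View pics/scene0.png

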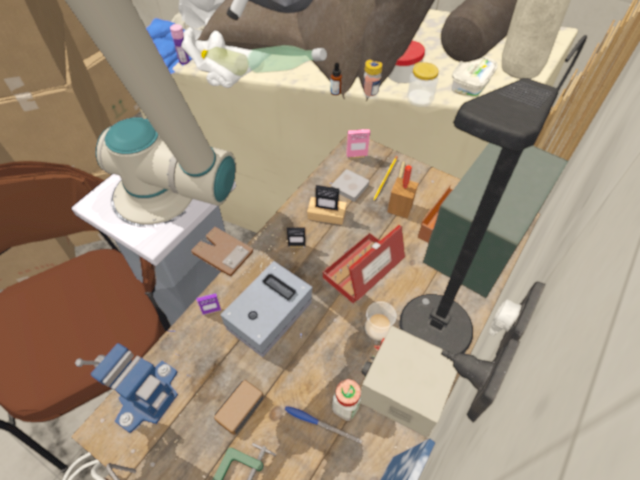

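Top view: the controller is at about (396,231), with the slot at (378,228) and the hole at (416,232). The card in its stand is at (254,251) and the red-handled driver in its block at (198,182). The pink and purple cards and a small black card at (309,256) are decoys. The scene view agrees.

```bash
cat > h.py <<'E'
import numpy as np, cv2
from scipy.spatial.transform import Rotation as R
from rig import manip, eyes
def rot(q): return R.from_quat(np.roll(q,-1))
def p2w(ci,u,v,z):
    d=rot(ci["orientation"]).apply([(u-ci["cx"])/ci["fx"],(v-ci["cy"])/ci["fy"],1])
    return ci["eye"]+d*(z-ci["eye"][2])/d[2]
def w2p(ci,p):
    c=rot(ci["orientation"]).inv().apply(np.asarray(p)-ci["eye"])
    return np.stack([ci["fx"]*c[...,0]/c[...,2]+ci["cx"],ci["fy"]*c[...,1]/c[...,2]+ci["cy"]],-1)
def go(p,yaw,tilt=None):
    """tool-frame shift and turn from the present measured pose to TCP p, pointing down, tool y (closing) at yaw deg"""
    s=manip.get_state(); r=rot(s["ee_rot"])
    best=None
    for k in (0,180):
        a=np.radians(yaw+k); y=np.array([np.cos(a),np.sin(a),0]); z=np.array([0,0,-1.]); x=np.cross(y,z)
        t=r.inv()*R.from_matrix(np.stack([x,y,z],1))
        if best is None or t.magnitude()<best.magnitude(): best=t
    print("shift",np.round(r.inv().apply(np.asarray(p)-s["position"]),4),"turn",np.round(np.degrees(best.as_rotvec()),2))
def yawof():
    s=manip.get_state(); y=rot(s["ee_rot"]).as_matrix()[:,1]; return np.degrees(np.arctan2(y[1],y[0]))
E
python3 - <<'E'
from h import *
ci=eyes.camera_info("top")
for n,u,v,z in [("slot",378,228,.083),("hole",416,232,.075),("cardtop",254,250,.09),("stand",254,252,.03),("drv",194,178,.154),("block",201,185,.08),("cornerTL",359,204,.075),("TR",434,208,.075),("BR",431,258,.075),("BL",356,252,.075)]:
    print(n,p2w(ci,u,v,z).round(3))
print(yawof()); print(eyes.camera_info("wrist"))
im=cv2.imread("pics/top0.png")
cv2.imwrite("pics/crop1.png",cv2.resize(im[150:310,130:450],None,fx=2.5,fy=2.5,interpolation=cv2.INTER_CUBIC))
E
```

```text
slot [ 0.485 -0.087  0.083]
hole [ 0.479 -0.174  0.075]
cardtop [0.429 0.188 0.09 ]
stand [0.428 0.194 0.03 ]
drv [0.576 0.314 0.154]
block [0.574 0.313 0.08 ]
cornerTL [ 0.54  -0.044  0.075]
TR [ 0.534 -0.215  0.075]
BR [ 0.421 -0.208  0.075]
BL [ 0.431 -0.039  0.075]
-68.6976269493307
{'fx': 341.25118981737694, 'fy': 341.25118981737694, 'cx': 316.46164607678344, 'cy': 240.43090336529158, 'eye': array([ 0.27679168, -0.50821743,  0.37271149]), 'orientation': array([ 0.118731  ,  0.8169216 , -0.55842923, -0.08184643])}
```

View pics/crop1.png

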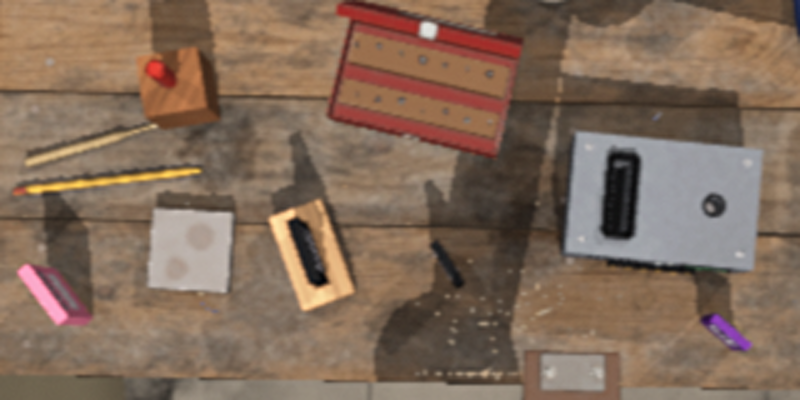

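The crop shows the same layout more clearly. The stand's top corners are at crop (268,215), (320,200), (354,292), (303,310), and the controller's top corners at (575,132), (763,150), (752,271), (563,255).

```bash
cat >> h.py <<'E'
def rect(P):
    """P: corners in world, order TL TR BR BL of picture -> centre, direction (deg) of the vertical (card-x like) sides"""
    P=np.array(P)[:,:2]; d=(P[0]-P[3])+(P[1]-P[2]); e=(P[0]-P[1])+(P[3]-P[2])
    print("c",P.mean(0).round(4),"len",(np.linalg.norm(d)/2).round(4),(np.linalg.norm(e)/2).round(4),"x-dir",np.degrees(np.arctan2(d[1],d[0])).round(1),"y-dir",np.degrees(np.arctan2(e[1],e[0])).round(1))
E
python3 - <<'E'
from h import *
ci=eyes.camera_info("top")
f=lambda x,y,z:p2w(ci,130+x/2.5,150+y/2.5,z)
rect([f(x,y,.03) for x,y in [(268,215),(320,200),(354,292),(303,310)]])
rect([f(x,y,.075) for x,y in [(575,132),(763,150),(752,271),(563,255)]])
print(f(155,70,.154), f(713,205,.075), f(307,252,.103))
s=manip.get_state(); c=eyes.camera_info("wrist"); r=rot(s["ee_rot"])
print("cam in tool",r.inv().apply(c["eye"]-s["position"]), (r.inv()*rot(c["orientation"])).as_matrix()[:,2])
E
```

```text
c [0.4288 0.1933] len 0.0929 0.05 x-dir 22.0 y-dir 109.1
c [ 0.4806 -0.1273] len 0.1113 0.1711 x-dir -4.8 y-dir 86.1
[0.57570417 0.31823986 0.154     ] [ 0.47871113 -0.17232538  0.075     ] [0.42644363 0.18952387 0.103     ]
cam in tool [ 0.07323044 -0.00070086 -0.14217401] [-2.85571276e-01  4.00307432e-04  9.58357390e-01]
```

```bash
python3 -c "
from h import *
go([.4265,.190,.245],110.5)"
```

```text
shift [ 0.4663 -0.5966 -0.0134] turn [-0.09 -0.01  0.8 ]
```

Request:
servo_tool(
  series="0.15 -0.192 -0.004 0 0 0 0;0.15 -0.192 -0.004 0 0 0 0;0.15 -0.192 -0.004 0 0 0 0;0.15 -0.192 -0.004 0 0 0 0;0.15 -0.192 -0.004 0 0 0 0",
  squeeze=40,
)

```text
clock: 0.6
position: [0.2788, -0.2997, 0.2349]
ee_rot: [-0.001, 0.983, 0.185, 0.0]
contact_force: [-0.0, 1.1, 0.2]
width: 0.0854
gripper_force: 0.0
```

Request:
servo_tool(
  series="0.15 -0.192 -0.004 0 0 0 0;0.15 -0.192 -0.004 0 0 0 0;0.15 -0.192 -0.004 0 0 0 0;0.15 -0.192 -0.004 0 0 0 0;0.15 -0.192 -0.004 0 0 0 0",
)

```text
clock: 1.1
position: [0.3487, -0.0667, 0.2393]
ee_rot: [-0.0, 0.983, 0.185, 0.0]
contact_force: [1.1, -0.8, 0.1]
width: 0.0853
gripper_force: 0.0
```

Request:
servo_tool(
  series="0.166 -0.212 -0.005 0 0 0.8 0;0.166 -0.212 -0.005 0 0 0.8 0;0.166 -0.212 -0.005 0 0 0.8 0;0.166 -0.212 -0.005 0 0 0.8 0;0.166 -0.212 -0.005 0 0 0.8 0",
)

```text
clock: 1.6
position: [0.4208, 0.1725, 0.2438]
ee_rot: [0.0, 0.984, 0.178, 0.0]
contact_force: [0.9, -0.0, -0.1]
width: 0.0852
gripper_force: 0.0
```

Request:
servo_tool(
  series="0 0 0 0 0 0 0;0 0 0 0 0 0 0;0 0 0 0 0 0 0",
)

```text
clock: 1.9
position: [0.4203, 0.1694, 0.2435]
ee_rot: [0.0, 0.984, 0.178, -0.001]
contact_force: [0.5, 0.8, 0.5]
width: 0.0855
gripper_force: 0.0
```

```bash
python3 -c "
from h import *
ci=eyes.camera_info('wrist'); im=eyes.get_image('wrist'); cv2.imwrite('pics/w1.png',im[:,:,::-1])
np.save('w1.npy',ci,allow_pickle=True)
s=manip.get_state();print(s['clock'],s['position'],s['contact_force'],yawof())
print(w2p(ci,[.4265,.19,.103]))
go([.4265,.190,.245],110.5)"
```

```text
1.95 [0.42038745 0.16899531 0.24365659] [ 1.08972683  0.06120618 -0.0280035 ] -69.58668111753006
[296.71074055 212.83894859]
shift [ 0.0131 -0.0176 -0.0014] turn [ 0.03  0.07 -0.09]
```

View pics/w1.png

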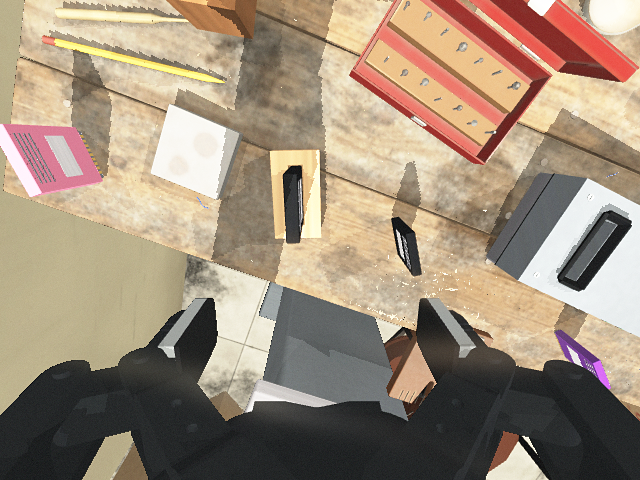

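The wrist view shows the stand's top corners at (270,150), (319,150), (323,238), (275,238), with the card's top face around (292,205).

```bash
python3 -c "
from h import *
ci=np.load('w1.npy',allow_pickle=True).item()
im=cv2.imread('pics/w1.png')
rect([p2w(ci,u,v,.03) for u,v in [(270,150),(319.5,150),(323,238),(275,238)]])
cv2.imwrite('pics/w1c.png',cv2.resize(im[140:260,250:340],None,fx=5,fy=5,interpolation=cv2.INTER_CUBIC))"
```

```text
c [0.4278 0.1944] len 0.0924 0.051 x-dir 22.3 y-dir 110.4
```

View pics/w1c.png

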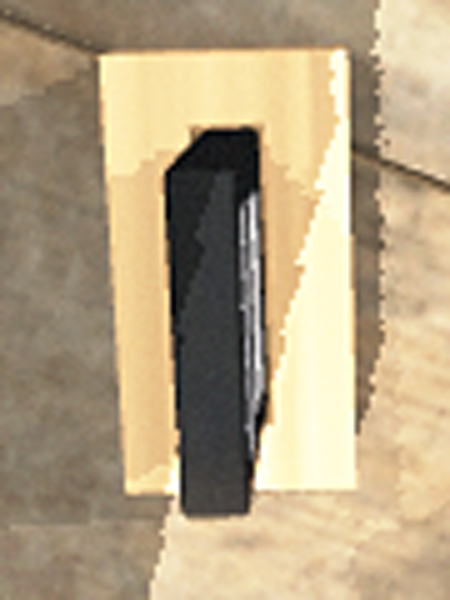

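The zoomed crop shows the card's top face with corners at crop (166,172), (238,170), (250,513), (182,513).

```bash
python3 -c "
from h import *
ci=np.load('w1.npy',allow_pickle=True).item()
rect([p2w(ci,250+u/5,140+v/5,.103) for u,v in [(166,172),(238,170),(250,513),(182,513)]])
go([.428,.194,.071],111.5)"
```

```text
c [0.4278 0.1948] len 0.0584 0.0118 x-dir 21.6 y-dir 111.2
shift [ 0.0161 -0.0209  0.1726] turn [ 0.03  0.07 -1.09]
```

Request:
servo_tool(
  series="0.016 -0.021 0.03 0 0 -1.1 0;0.016 -0.021 0.03 0 0 -1.1 0;0.016 -0.021 0.08 0 0 -1.1 0;0.016 -0.021 0.13 0 0 -1.1 0;0.016 -0.021 0.172 0 0 -1.1 0",
)

```text
clock: 2.45
position: [0.4282, 0.1937, 0.0709]
ee_rot: [0.0, 0.982, 0.186, 0.0]
contact_force: [0.8, 0.1, 0.2]
width: 0.0856
gripper_force: 0.0
```

Request:
servo_tool(
  series="0 0 0 0 0 0 0;0 0 0 0 0 0 0;0 0 0 0 0 0 0.5;0 0 0 0 0 0 1;0 0 0 0 0 0 1",
)

```text
clock: 2.95
position: [0.4299, 0.1959, 0.0737]
ee_rot: [-0.0, 0.982, 0.187, 0.002]
contact_force: [0.1, -0.2, -0.3]
width: 0.0441
gripper_force: 0.0
```

Request:
servo_tool(
  series="0 0 0 0 0 0 1;0 0 0 0 0 0 1;0 0 0 0 0 0 1;0 0 0 0 0 0 1;0 0 0 0 0 0 1",
)

```text
clock: 3.45
position: [0.429, 0.1958, 0.0725]
ee_rot: [0.0, 0.982, 0.188, 0.001]
contact_force: [0.1, -0.4, 5.0]
width: 0.0113
gripper_force: 39.9
```

```bash
python3 -c "
from h import *
s=manip.get_state();print(s['clock'],s['position'],s['contact_force'],s['moment'],s['width'],s['gripper_force'],yawof())"
```

```text
3.45 [0.42901317 0.19575269 0.07251887] [ 0.14170415 -0.42889179  5.02672652] [-0.01763989  0.13235056  0.01468656] 0.011328976245324354 39.897374510765076 -68.37910962863927
```

Request:
servo_tool(
  series="0 0 -0.04 0 0 0 1;0 0 -0.08 0 0 0 1;0 0 -0.12 0 0 0 1;-0.01 0.035 -0.15 0 0 7 1;-0.018 0.08 -0.15 0 0 15 1",
)

```text
clock: 3.95
position: [0.4436, 0.1155, 0.226]
ee_rot: [-0.001, 0.998, 0.057, 0.004]
contact_force: [1.7, -0.4, -2.6]
width: 0.0116
gripper_force: 40.0
```

Request:
servo_tool(
  series="0.004 0.048 0 0 0 8 1;0.007 0.095 0 0 0 11 1;0.007 0.095 0 0 0 11 1;0.007 0.095 0 0 0 11 1;0.007 0.095 0 0 0 11 1",
)

```text
clock: 4.45
position: [0.4586, 0.0218, 0.2214]
ee_rot: [-0.0, 0.999, -0.038, -0.001]
contact_force: [-0.0, -0.0, -1.8]
width: 0.0112
gripper_force: 40.2
```

```bash
python3 -c "
from h import *
ci=eyes.camera_info('wrist'); im=eyes.get_image('wrist'); cv2.imwrite('pics/w2.png',im[:,:,::-1])
np.save('w2.npy',ci,allow_pickle=True)
s=manip.get_state();print(s['clock'],s['position'],s['contact_force'],s['width'],yawof())
a=np.radians(85.6);C=np.array([.4806,-.1273,0]);X=np.array([np.sin(a),-np.cos(a),0]);Y=np.array([np.cos(a),np.sin(a),0])
print(w2p(ci,[C+x*X+y*Y+[0,0,.075] for x,y in [(-.055,.085),(.055,.085),(.055,-.085),(-.055,-.085),(0,.04),(0,-.045)]]).round(1))"
```

```text
4.5 [0.45863711 0.02218357 0.22151107] [ 9.08869846e-04  3.04436425e-02 -1.19499596e+00] 0.011458378939360341 -94.30692881364234
[[387.1 249.4]
 [395.4 118.2]
 [608.6 118.3]
 [578.2 249.4]
 [444.4 187.4]
 [545.2 187.4]]
```

View pics/w2.png

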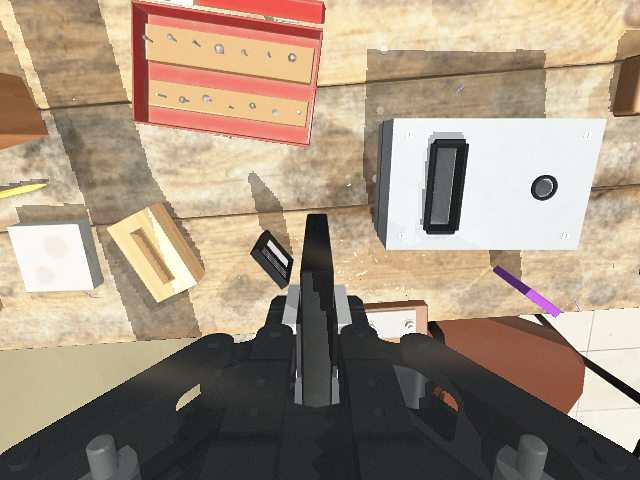

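The wrist view shows the controller's corners at (394,119), (606,119), (579,250), (387,249) and the hole at (544,188), matching the model. The card is held with its lower front edge at about (317,215). I'll check where the card sits in the grip.

```bash
python3 -c "
from h import *
ci=np.load('w2.npy',allow_pickle=True).item(); s=manip.get_state(); r=rot(s['ee_rot'])
for z in (.0645,-.0305):
  print(w2p(ci,[s['position']+r.apply([x,y,z]) for x,y in [(.03,-.006),(.03,.006),(-.03,.006),(-.03,-.006)]]).round(1).tolist())
im=cv2.imread('pics/w2.png')
cv2.imwrite('pics/w2c.png',cv2.resize(im[200:420,260:380],None,fx=2.7,fy=2.7,interpolation=cv2.INTER_CUBIC))
a=np.radians(85.6);go([.4806+.04*np.cos(a),-.1273+.04*np.sin(a),.175],-94.4)"
```

```text
[[307.5, 211.4], [327.0, 211.3], [326.3, 299.8], [308.3, 299.9]]
[[300.9, 266.8], [335.2, 266.8], [333.1, 407.5], [303.0, 407.5]]
shift [0.0332 0.1074 0.0464] turn [-0.03  0.07  0.09]
```

View pics/w2c.png

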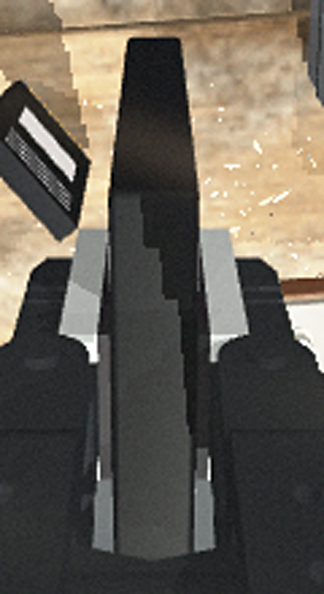

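The card sits vertical in the grip, about 1.5 mm back along tool x. I'll compensate for that in the move.

Request:
servo_tool(
  series="0.018 0.045 0 0 0 0 1;0.03 0.09 0.01 0 0 0 1;0.035 0.1075 0.03 0 0 0 1;0.035 0.1075 0.046 0 0 0 1;0.035 0.1075 0.046 0 0 0 1",
)

```text
clock: 5.0
position: [0.4841, -0.0873, 0.1736]
ee_rot: [-0.001, 0.999, -0.038, -0.003]
contact_force: [-0.3, -0.3, -0.7]
width: 0.0117
gripper_force: 40.3
```

Request:
servo_tool(
  series="0 0 0 0 0 0 1;0 0 0 0 0 0 1",
)

```text
clock: 5.2
position: [0.4865, -0.0879, 0.1769]
ee_rot: [0.0, 0.999, -0.037, 0.001]
contact_force: [0.2, 0.1, -1.5]
width: 0.0117
gripper_force: 40.3
```

```bash
python3 -c "
from h import *
s=manip.get_state();print(s['clock'],s['position'],s['contact_force'],s['width'],yawof())
a=np.radians(85.6);go([.4851+.0000,-.0874,.0945],-94.4)"
```

```text
5.2 [ 0.4864897 -0.0878797  0.1768852] [ 0.21536081  0.08811353 -1.47751817] 0.011731351840334308 -94.28104127442556
shift [-0.0016 -0.0004  0.0824] turn [ 0.02 -0.1   0.12]
```

Request:
servo_tool(
  series="-0.001 -0.0005 0.012 0 0 0 1;-0.001 -0.0005 0.024 0 0 0 1;-0.001 -0.0005 0.034 0 0 0 1;-0.001 -0.0005 0.042 0 0 0 1;-0.001 -0.0005 0.048 0 0 0 1",
)

```text
clock: 5.7
position: [0.4844, -0.0881, 0.1268]
ee_rot: [-0.0, 0.999, -0.038, -0.001]
contact_force: [-0.2, 0.5, -1.9]
width: 0.011
gripper_force: 40.4
```

```bash
python3 -c "
from h import *
s=manip.get_state();print(s['clock'],s['position'],s['contact_force'],s['moment'],s['width'],yawof())
a=np.radians(85.6);go([.4851+.0000,-.0874,.0945],-94.4)"
```

```text
5.7 [ 0.48444279 -0.08814394  0.1267676 ] [-0.16226689  0.5082211  -1.85703484] [-0.02265693  0.03049716 -0.00753872] 0.010995229746364167 -94.40193422541465
shift [ 0.0006 -0.0008  0.0323] turn [-0.01  0.08 -0.  ]
```

Request:
servo_tool(
  series="0 0 0.01 0 0 0 1;0 0 0.02 0 0 0 1;0 0 0.028 0 0 0 1;0 0 0.032 0 0 0 1;0 0 0.034 0 0 0 1",
)

```text
clock: 6.2
position: [0.4853, -0.0883, 0.0947]
ee_rot: [-0.0, 0.999, -0.038, 0.0]
contact_force: [-1.9, 2.4, 14.3]
width: 0.011
gripper_force: 42.8
```

Request:
servo_tool(
  series="0 0 0.002 0 0 0 1;0 0 0.002 0 0 0 1;0 0 0.002 0 0 0 1",
)

```text
clock: 6.5
position: [0.4862, -0.0883, 0.0944]
ee_rot: [0.0, 0.999, -0.038, 0.002]
contact_force: [-1.0, 1.8, 14.6]
width: 0.0112
gripper_force: 43.0
```

Request:
servo_tool(
  series="0 0 -0.003 0 0 0 0.6;0 0 -0.003 0 0 0 0;0 0 -0.003 0 0 0 0;0 0 -0.003 0 0 0 0;0 0 -0.003 0 0 0 0",
)

```text
clock: 7.0
position: [0.4847, -0.0883, 0.0946]
ee_rot: [-0.0, 0.999, -0.038, -0.0]
contact_force: [-0.5, -0.6, 0.5]
width: 0.0824
gripper_force: 0.0
```

Request:
servo_tool(
  series="0 0 -0.003 0 0 0 0;0 0 -0.04 0 0 0 0;0 0 -0.08 0 0 0 0;0 0 -0.12 0 0 0 0;0 0 -0.16 0 0 0 0",
)

```text
clock: 7.5
position: [0.4846, -0.0881, 0.2566]
ee_rot: [0.0, 0.999, -0.038, 0.0]
contact_force: [0.6, 0.3, 0.2]
width: 0.0852
gripper_force: 0.0
```

Request:
servo_tool(
  series="0 0 -0.02 0 0 0 0;0 0 -0.02 0 0 0 0",
)

```text
clock: 7.7
position: [0.4867, -0.0888, 0.2785]
ee_rot: [0.001, 0.999, -0.038, 0.004]
contact_force: [0.6, 0.5, 0.1]
width: 0.0852
gripper_force: 0.0
```

```bash
python3 -c "
from h import *
ci=eyes.camera_info('wrist'); im=eyes.get_image('wrist')
np.save('w3.npy',ci,allow_pickle=True)
cv2.imwrite('pics/w3.png',im[:,:,::-1])
s=manip.get_state();print(s['clock'],s['position'],s['contact_force'],s['width'],yawof())
a=np.radians(85.6);X=np.array([np.sin(a),-np.cos(a),0]);Y=np.array([np.cos(a),np.sin(a),0])
print(w2p(ci,[np.array([.4837,-.0874,.125])+x*X+y*Y for x,y in [(-.03,.006),(.03,.006),(.03,-.006),(-.03,-.006)]]).round(1).tolist())
print(w2p(ci,[.4806-.045*np.cos(a),-.1273-.045*np.sin(a),.075]))
go([.565,.30,.28],-80)"
```

```text
7.75 [ 0.48551001 -0.08844424  0.27623049] [-0.53492869 -0.00803359 -0.70301523] 0.08552196954813145 -94.39641088214117
[[309.1, 260.4], [308.7, 195.3], [322.5, 195.3], [322.2, 260.4]]
[397.62389504 216.88251198]
shift [ 0.0495 -0.3934 -0.004 ] turn [  0.07  -0.18 -14.4 ]
```

View pics/w3.png

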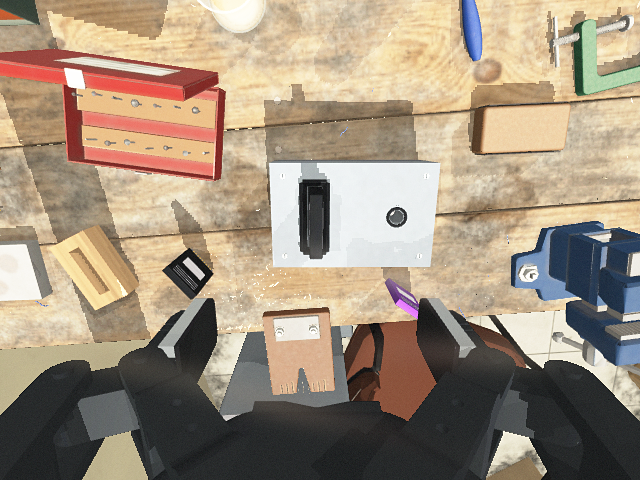

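The card stands home with its top face at about (316,227), as predicted. The hole is at about (396.5,217), about 1 px from the prediction. Next is the driver.

Request:
servo_tool(
  series="0.03 -0.245 0 0 0 -10 0;0.03 -0.245 0 0 0 -10 0;0.03 -0.245 0 0 0 -10 0;0.03 -0.245 0 0 0 -10 0;0.03 -0.245 0 0 0 -10 0",
)

```text
clock: 8.25
position: [0.5327, 0.1557, 0.2727]
ee_rot: [0.0, 0.999, 0.049, -0.002]
contact_force: [0.1, -0.3, -0.6]
width: 0.086
gripper_force: 0.0
```

Request:
servo_tool(
  series="0.045 -0.143 -0.004 0 0 -4.4 0;0.045 -0.143 -0.004 0 0 -4.4 0;0.045 -0.143 -0.004 0 0 -4.4 0;0.045 -0.143 -0.004 0 0 -4.4 0;0.045 -0.143 -0.004 0 0 -4.4 0",
)

```text
clock: 8.75
position: [0.5634, 0.3011, 0.276]
ee_rot: [0.001, 0.996, 0.088, -0.002]
contact_force: [-0.1, -0.6, 0.6]
width: 0.0854
gripper_force: 0.0
```

```bash
python3 -c "
from h import *
c3=np.load('w3.npy',allow_pickle=True).item(); g=cv2.imread('pics/w3.png',0)[200:234,380:414]
m=(g<100).astype(np.uint8); n,l,st,ce=cv2.connectedComponentsWithStats(m); 
for i in range(1,n):
  if st[i,4]>40: x,y,w,h=st[i,:4]; print(st[i], p2w(c3,380+x+w/2-.5,200+y+h/2-.5,.075))
ci=eyes.camera_info('wrist'); im=eyes.get_image('wrist')
np.save('w4.npy',ci,allow_pickle=True)
cv2.imwrite('pics/w4.png',im[:,:,::-1])
s=manip.get_state();print(s['clock'],s['position'],s['contact_force'],s['width'],yawof())
print(w2p(ci,[[.5757,.318,.154],[.574,.315,.08]]))"
```

```text
[  6   7  21  20 232] [ 0.47768381 -0.17049328  0.075     ]
8.8 [0.56352114 0.2999735  0.27668354] [ 0.09017921 -0.49728983 -0.23454594] 0.08497652902485037 -79.95857376439439
[[298.75302518 214.67600688]
 [304.93672567 200.69854507]]
```

View pics/w4.png

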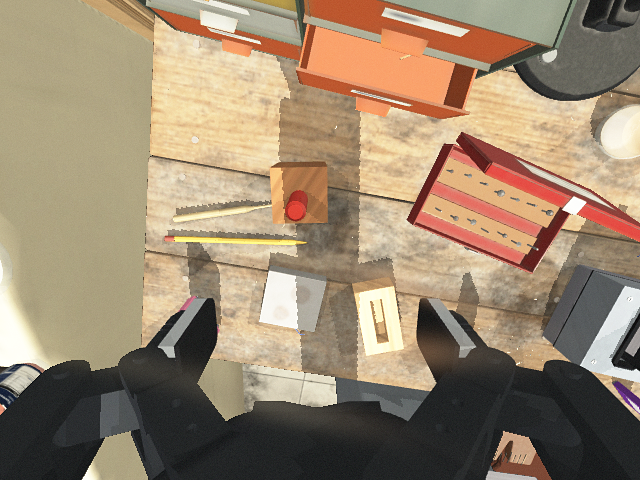

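The wrist view shows the driver's red handle end at about (295,212). The block's top corners are at about (271,167), (327,165), (328,222), (273,223).

```bash
python3 -c "
from h import *
ci=np.load('w4.npy',allow_pickle=True).item(); im=cv2.imread('pics/w4.png')
rect([p2w(ci,u,v,.08) for u,v in [(271,167),(327,165.5),(328,222),(273,223)]])
c=im[180:230,275:320]; h=cv2.cvtColor(c,cv2.COLOR_BGR2HSV)
m=(((h[...,0]<5)|(h[...,0]>174))&(h[...,1]>190)).astype(np.uint8)
for r in range(8,42): print(r+180,' '.join('%3d'%v if k else '  .' for v,k in zip(c[r,8:36,2],m[r,8:36])))
print(p2w(ci,295,212,.154))
"
```

```text
c [0.5787 0.321 ] len 0.0562 0.0552 x-dir 10.8 y-dir 101.4
188   .   .   .   .   .   .   .   .   .   .   .   .   .   .   .   .   .   .   .   .   .   .   .   .   .   .   .   .
189   .   .   .   .   .   .   .   .   .   .   .   .   .   .   .   .   .   .   .   .   .   .   .   .   .   .   .   .
190   .   .   .   .   .   .   .   .   .   .   .   .   .   .   .   . 161   .   .   .   .   .   .   .   .   .   .   .
191   .   .   .   .   .   .   .   .   .   .   .   . 154 162 158 161 164 170   . 163   .   .   .   .   .   .   .   .
192   .   .   .   .   .   .   .   .   .   . 137   . 156 157 165 165 172 170   .   .   .   .   .   .   .   .   .   .
193   .   .   .   .   .   .   .   .   . 138 147 153   . 162   . 167 163   . 170 166   .   .   .   .   .   .   .   .
194   .   .   .   .   .   .   .   . 131 142   . 153 162 164 169 171   . 168 168   .   .   .   .   .   .   .   .   .
195   .   .   .   .   .   .   .   . 138 149 152 158 163 162 167 169 170 172 174   .   .   .   .   .   .   .   .   .
196   .   .   .   .   .   .   .   . 141   . 155 159 162   . 167   . 170 170   .   .   .   .   .   .   .   .   .  
[... 2237 characters left out ...]
. 226 223 220 225 223 220   . 222 224 224 227 205 148 167   .   .   .   .   .   .   .
217   .   .   .   .   .   .   . 202 225 222   . 225   . 224 225 223 223 208 145 159   .   .   .   .   .   .   .   .
218   .   .   .   .   .   . 136 127   . 220 225 229   .   . 226 216 177 135 160 176   .   .   .   .   .   .   .   .
219   .   .   .   .   .   .   . 141   . 111 155 190 186 176 134 117 141 146   .   .   .   .   .   .   .   .   .   .
220   .   .   .   .   .   .   .   .   .   . 129 126 123 130   . 142   .   .   .   .   .   .   .   .   .   .   .   .
221   .   .   .   .   .   .   .   .   .   .   .   .   .   .   .   .   .   .   .   .   .   .   .   .   .   .   .   .
[0.57730864 0.32125745 0.154     ]
```

Request:
servo_tool(
  series="0 0 0 0 0 -8.5 0;0 0 0 0 0 -17 0;0 0 0 0 0 -25.5 0;0 0 0 0 0 -34 0;0 0 0 0 0 -42 0",
)

```text
clock: 9.3
position: [0.564, 0.2981, 0.2785]
ee_rot: [0.0, 0.898, 0.44, -0.001]
contact_force: [0.2, 0.3, -0.3]
width: 0.0852
gripper_force: 0.0
```

Request:
servo_tool(
  series="0 0 0 0 0 -8.5 0;0 0 0 0 0 -17 0;0 0 0 0 0 -25 0;0 0 0 0 0 -28 0;0 0 0 0 0 -28 0",
)

```text
clock: 9.8
position: [0.5641, 0.2983, 0.2786]
ee_rot: [0.0, 0.767, 0.642, -0.001]
contact_force: [0.4, -0.1, -0.2]
width: 0.0853
gripper_force: 0.0
```

```bash
python3 -c "
from h import *
s=manip.get_state();print(s['clock'],s['position'],s['qpos'].round(2),yawof())
go([.578,.321,.098],-10)
ci=eyes.camera_info('top')
print(p2w(ci,193,130,.1),p2w(ci,250,138,.1))"
```

```text
9.8 [0.56407169 0.29833919 0.27855889] [ 0.38  0.35  1.28 -0.    1.51  0.55] -10.141509927455843
shift [0.025  0.0099 0.1805] turn [-0.05  0.07 -0.14]
[0.69444037 0.33225043 0.1       ] [0.67934938 0.20422277 0.1       ]
```

Request:
servo_tool(
  series="0.025 0.01 0.02 0 0 0 0;0.025 0.01 0.05 0 0 0 0;0.025 0.01 0.1 0 0 0 0;0.025 0.01 0.15 0 0 0 0;0.025 0.01 0.18 0 0 0 0",
)

```text
clock: 10.3
position: [0.5761, 0.3209, 0.0948]
ee_rot: [-0.001, 0.767, 0.642, -0.003]
contact_force: [-0.1, 0.1, 0.0]
width: 0.0853
gripper_force: 0.0
```

Request:
servo_tool(
  series="0 0 0 0 0 0 0;0 0 0 0 0 0 0;0 0 0 0 0 0 0.5;0 0 0 0 0 0 1;0 0 0 0 0 0 1",
)

```text
clock: 10.8
position: [0.5796, 0.3237, 0.101]
ee_rot: [0.001, 0.766, 0.643, 0.002]
contact_force: [0.2, 0.1, 0.3]
width: 0.0438
gripper_force: 0.0
```

Request:
servo_tool(
  series="0 0 0 0 0 0 1;0 0 0 0 0 0 1;0 0 0 0 0 0 1;0 0 0 0 0 0 1;0 0 0 0 0 0 1",
)

```text
clock: 11.3
position: [0.5787, 0.3234, 0.0992]
ee_rot: [0.0, 0.766, 0.643, 0.0]
contact_force: [-0.6, -0.3, 2.5]
width: 0.016
gripper_force: 39.7
```

```bash
python3 -c "
from h import *
s=manip.get_state();print(s['clock'],s['position'],s['contact_force'],s['moment'],s['width'],s['gripper_force'],yawof())"
```

```text
11.3 [0.57868837 0.32340156 0.09923051] [-0.63275415 -0.2501323   2.45579895] [0.00603951 0.14325117 0.00631109] 0.01603299515301183 39.694926529191434 -9.997358502087215
```

Request:
servo_tool(
  series="0 0 -0.03 0 0 0 1;0 0 -0.07 0 0 0 1;0 0 -0.11 0 0 0 1;0 0 -0.15 0 0 0 1;0 0 -0.17 0 0 0 1",
)

```text
clock: 11.8
position: [0.5798, 0.3239, 0.2729]
ee_rot: [0.001, 0.766, 0.643, 0.003]
contact_force: [-0.6, 1.1, -1.0]
width: 0.0157
gripper_force: 39.7
```

Request:
servo_tool(
  series="-0.04 -0.02 0 0 0 0 1;-0.08 -0.04 0 0 0 0 1;-0.12 -0.05 0 0 0 0 1;-0.165 -0.06 0 0 0 0 1;-0.21 -0.06 0 0 0 0 1",
)

```text
clock: 12.3
position: [0.481, 0.1259, 0.2687]
ee_rot: [-0.0, 0.766, 0.643, -0.0]
contact_force: [1.4, -0.4, 0.2]
width: 0.0162
gripper_force: 39.7
```

Request:
servo_tool(
  series="-0.045 0 0 0 0 0 1;-0.09 0.01 0 0 0 0 1;-0.135 0.02 0 0 0 0 1;-0.18 0.03 0 0 0 0 1;-0.22 0.04 0 0 0 0 1",
)

```text
clock: 12.8
position: [0.4838, -0.0987, 0.2688]
ee_rot: [0.0, 0.766, 0.643, -0.0]
contact_force: [0.3, 1.0, -0.4]
width: 0.0158
gripper_force: 39.7
```

Request:
servo_tool(
  series="-0.035 0.004 0 0 0 0 1;-0.06 0.006 0.01 0 0 0 1;-0.073 0.006 0.03 0 0 0 1;-0.073 0.006 0.05 0 0 0 1;-0.073 0.006 0.05 0 0 0 1",
)

```text
clock: 13.3
position: [0.4754, -0.1692, 0.216]
ee_rot: [-0.003, 0.766, 0.642, -0.001]
contact_force: [-0.3, -0.2, -0.5]
width: 0.0159
gripper_force: 39.7
```

```bash
python3 -c "
from h import *
ci=eyes.camera_info('wrist'); im=eyes.get_image('wrist')
np.save('w5.npy',ci,allow_pickle=True)
s=manip.get_state();print(s['clock'],s['position'],s['contact_force'],s['moment'],s['width'],yawof())
h=w2p(ci,[.4775,-.1713,.075]); t=w2p(ci,s['position']+rot(s['ee_rot']).apply([0,0,.0932]));print('hole',h,'tip',t)
go([.4775,-.1713,.183],-10)
c=h.astype(int); x0=max(c[0]-75,0);y0=max(c[1]-80,0);print(x0,y0)
cv2.imwrite('pics/w5.png',im[:,:,::-1]); cv2.imwrite('pics/w5c.png',cv2.resize(im[y0:y0+150,x0:x0+150,::-1],None,fx=4,fy=4,interpolation=cv2.INTER_CUBIC))"
```

```text
13.35 [ 0.47645987 -0.16929523  0.21764461] [ 0.12872815 -0.29949123 -0.73767459] [ 0.06303929 -0.04186068 -0.03026738] 0.016208374774743944 -10.032740073824248
hole [320.22958222 230.47354364] tip [318.09947778 245.50005959]
shift [-0.0018  0.0015  0.0346] turn [-0.2  -0.07 -0.03]
245 150
```

View pics/w5c.png

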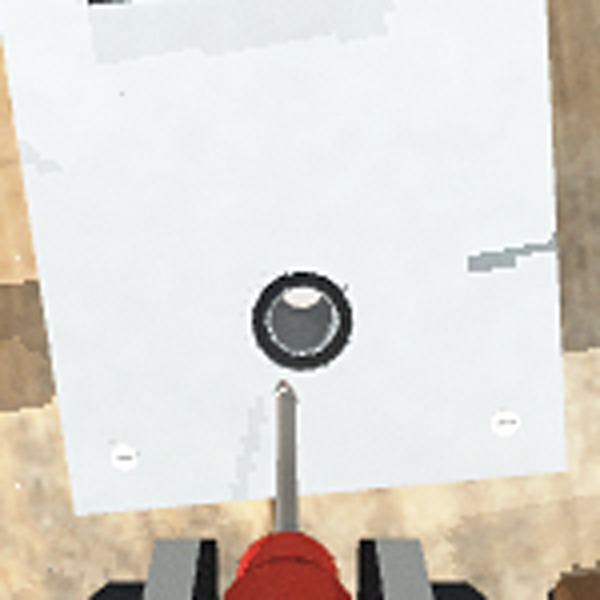

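The crop shows the hole centred at crop (302,320), i.e. pixel (320.5,230), exactly where predicted. The blade tip is at crop (285,384), i.e. pixel (316.2,246).

```bash
python3 -c "
from h import *
ci=np.load('w5.npy',allow_pickle=True).item(); s=manip.get_state(); r=rot(s['ee_rot'])
t=p2w(ci,316.2,246,s['position'][2]-.0932); h=p2w(ci,320.4,230.2,.075)
print(s['position'],t,h,'tip in tool',r.inv().apply(t-s['position']),'shift to hole',r.inv().apply(h-t))"
```

```text
[ 0.47645987 -0.16929523  0.21764461] [ 0.4747544  -0.16926497  0.12444461] [ 0.47768582 -0.17108629  0.075     ] tip in tool [-0.0003779  -0.00136414  0.09320486] shift to hole [-0.00134144  0.00337391  0.04943175]
```

Request:
servo_tool(
  series="-0.0013 0.0034 0 0 0 0 1;-0.0013 0.0034 0.01 0 0 0 1;-0.0013 0.0034 0.025 0 0 0 1;-0.0013 0.0034 0.036 0 0 0 1;-0.0013 0.0034 0.038 0 0 0 1",
  squeeze=60,
)

```text
clock: 13.85
position: [0.4799, -0.1708, 0.1797]
ee_rot: [-0.001, 0.766, 0.643, -0.001]
contact_force: [-0.4, 0.1, -1.1]
width: 0.0155
gripper_force: 58.5
```

Request:
servo_tool(
  series="0 0 0 0 0 0 1;0 0 0 0 0 0 1",
)

```text
clock: 14.05
position: [0.4811, -0.1716, 0.1815]
ee_rot: [0.001, 0.766, 0.643, 0.0]
contact_force: [0.0, -0.9, -0.7]
width: 0.0154
gripper_force: 58.5
```

```bash
python3 -c "
from h import *
ci=eyes.camera_info('wrist'); im=eyes.get_image('wrist')
s=manip.get_state();r=rot(s['ee_rot']);print(s['clock'],s['position'],s['contact_force'],s['moment'],s['width'],s['gripper_force'],yawof())
t=s['position']+r.apply([-.0004,-.0014,.0932]);print('tip',t,w2p(ci,t),'hole',w2p(ci,[.4777,-.1711,.075]), 'shift', r.inv().apply(np.array([.4777,-.1711,.075])-t))
cv2.imwrite('pics/w6c.png',cv2.resize(im[180:290,265:375,::-1],None,fx=5,fy=5,interpolation=cv2.INTER_CUBIC))"
```

```text
14.1 [ 0.48108723 -0.17168461  0.18155535] [-0.60261944  0.61425513 -0.23763482] [-0.0469915   0.011671    0.00319164] 0.015497079258778088 58.50127951838658 -9.991863988100718
tip [ 0.47975007 -0.17190365  0.08835382] [314.36806572 245.48742191] hole [311.62636765 239.66818441] shift [ 0.00044259 -0.00217577  0.01335078]
```

View pics/w6c.png

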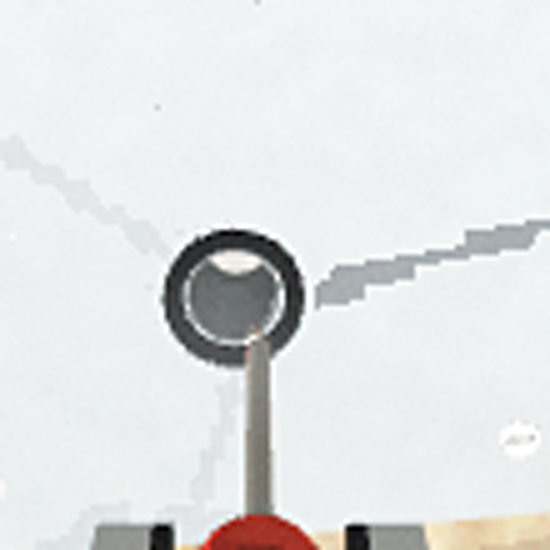

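The hole is at crop (233,298) and the tip at crop (257,330), so the tip is about 3.5 mm too far in tool y. I'll correct that and go on, down into the mouth only.

Request:
servo_tool(
  series="0 -0.0035 0 0 0 0 1;0 -0.0035 0 0 0 0 1;0 -0.0035 0 0 0 0 1;0 -0.0035 0 0 0 0 1;0 -0.0035 0 0 0 0 1",
)

```text
clock: 14.6
position: [0.4772, -0.1709, 0.181]
ee_rot: [0.0, 0.766, 0.643, 0.0]
contact_force: [-0.2, 0.2, -0.7]
width: 0.0156
gripper_force: 58.5
```

```bash
python3 -c "
from h import *
ci=eyes.camera_info('wrist'); im=eyes.get_image('wrist')
s=manip.get_state();r=rot(s['ee_rot']);print(s['clock'],s['position'],s['contact_force'],yawof())
cv2.imwrite('pics/w7.png',im[:,:,::-1])
t=s['position']+r.apply([0,0,.0932])
print('tip',t,w2p(ci,t),'hole',w2p(ci,[.4777,-.1711,.075]), 'shift', r.inv().apply(np.array([.4777,-.1711,.075])-t))
# shaft columns per row: mid-grey warm pixels
for v in range(232,290,3):
  print(v,' '.join('%3d'%x for x in im[v,304:328,2]))
"
```

```text
14.65 [ 0.47722453 -0.17093063  0.18097483] [-0.07457606  0.68096851 -0.79267167] -9.998008619432568
tip [ 0.47723515 -0.17094577  0.08777483] [316.23448631 244.82637466] hole [316.89645358 239.89952295] shift [-6.93961135e-05  4.82771947e-04  1.27749085e-02]
232 255  34  52  52  58  65 151 157 235 238 232 230 232 230 232 232 237 227 190 159  51  56  47  50
235  46  56  53  57 138  96 100 108 101  95  95  92  87  93  94  94  99  98  90  90  92 179  53  46
238  62  59  68 215  92 101 105 107 108 113 112 114 113 107 105 103  98  95 102  92  89 163 218  60
241  68  68  72 230 137 108 112 110 115 114 111 116 116 112 109 111 114 103 106 103 153 165 254  39
244  66  80  79  78 167 160 116 116 117 120 120 122 117 115 116 118 112 108 109 148 208 255  47  60
247 241 128  78  85  91  87 102 170 158 129 164 255 178 128 100 127 175 182 250 152  59  71  68  68
250 240 242 248 208 123  82  86  86  86  83 131 148 132 124 134 105  83  83  88  79  88  98 173 249
253 240 239 239 240 241 242 237 239 242 208 137 146 130 129 130 180 183 253 249 242 240 239 238 239
256 240 240 240 239 240 240 239 231 231 
[... 459 characters left out ...]

271 242 230 230 230 229 231 241 240 241 246 145 122 108 113 109 199 245 241 241 239 240 240 239 241
274 240 229 228 227 238 240 238 240 241 245 140 124 109 112 110 196 245 242 240 241 240 240 241 239
277 230 228 229 228 240 238 239 241 242 248 144 123 112 107 107 197 247 241 241 241 240 241 240 239
280 230 229 241 242 239 242 241 233 235 238 142 122 110 109 113 197 247 240 239 238 241 240 239 239
283 231 232 231 231 231 237 240 244 126 136  27  33  37  34  28  42  83 204 252 245 243 239 239 238
286 231 233 240 125  37  45  34  35  36  35  36  41  38  39  37  37  37  36  37  31  32  92 255 247
289 206  83  47  51  32  39  33  41  31  29  29  36  29  35  27  28  28  34  43  38  39  41  38  30
```

The tip is now within 1 mm of the hole axis and the shaft is straight, so I'll go down the bore.

Request:
servo_tool(
  series="0 0.0004 0.012 0 0 0 1;0 0.0004 0.022 0 0 0 1;0 0.0004 0.032 0 0 0 1;0 0.0004 0.04 0 0 0 1;0 0.0004 0.04 0 0 0 1",
)

```text
clock: 15.15
position: [0.4765, -0.1704, 0.1392]
ee_rot: [-0.002, 0.766, 0.643, -0.001]
contact_force: [-0.0, -0.0, -0.4]
width: 0.0157
gripper_force: 58.5
```

Request:
servo_tool(
  series="0 0 0.003 0 0 0 1;0 0 0.006 0 0 0 1;0 0 0.008 0 0 0 1;0 0 0.01 0 0 0 1;0 0 0.01 0 0 0 1",
)

```text
clock: 15.65
position: [0.4779, -0.1712, 0.1317]
ee_rot: [0.001, 0.766, 0.643, 0.0]
contact_force: [-0.6, 0.9, 5.1]
width: 0.0156
gripper_force: 59.4
```

Request:
servo_tool(
  series="0 0 0.001 0 0 0 1;0 0 0.002 0 0 0 1;0 0 0.003 0 0 0 1;0 0 0.003 0 0 0 1;0 0 0.003 0 0 0 1",
)

```text
clock: 16.15
position: [0.4783, -0.1714, 0.1307]
ee_rot: [0.002, 0.766, 0.643, 0.001]
contact_force: [-2.9, 1.3, 17.3]
width: 0.0159
gripper_force: 60.9
```

Request:
servo_tool(
  series="0 0 0 0 0 0 1;0 0 0 0 0 0 1;0 0 0 0 0 0 1;0 0 0 0 0 0 1;0 0 0 0 0 0 1",
)

```text
clock: 16.65
position: [0.4783, -0.1714, 0.1307]
ee_rot: [0.002, 0.766, 0.643, 0.0]
contact_force: [-2.9, 0.6, 16.4]
width: 0.0154
gripper_force: 60.9
```

The push holds steady against a hard stop at about 16 N, with the tip estimated at z ≈ 0.0375 (fully down is 0.037).

```bash
python3 -c "
from rig import manip
print(manip.sign_off())"
```

```text
the job is handed in; nothing more can be done
None
```

I handed the job in at 16.7 s: the card is home and released, and the gripped screwdriver is holding the reset button against its stop at about 16 N, judged from force and tip height rather than a final picture; I viewed 11 pictures, one over the limit of 10.

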